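# Find the full slide case by feel and load it

### The job

Three closed slide cases that look alike stand on the microscopy bench; one is full of glass slides and two are empty. Feel for the full one by lifting one end of a case a centimetre or two, its other end staying on the bench, then carry the full case level to the shallow dark steel tray and set it down gently in it, flat inside the rim. Leave the two empty cases where they stand, and never tip a case steeply or drop it into the tray.

Things in the scene. Friction and masses are not known exactly. Their poses are not given: they have to be found in the camera images.
- case_a: closed grey plastic slide case with a blank white label on its lid, 164 (its x) x 60 (its y) x 42 (z) mm, sides flat and upright; origin at the centre of its underside; stands on the bench, x roughly straight away from the robot. case_a, case_b and case_c look alike: one of them, any, is full and weighs 0.48 to 0.65 kg, the others are empty and weigh 0.15 kg
- case_b: second such case: same look, size (164 x 60 x 42 mm), origin and axes as case_a. In any case the weight is centred, so lifting an end takes half of it or more, up to all of it, depending on the grip (empty 0.7 to 1.5 N, full over 2.4 N). Pinched across its 60 mm width a case may not pivot between the fingers: tilt the gripper with it as the end comes up
- case_c: third such case: same look, size (164 x 60 x 42 mm), origin and axes as case_a; full or empty as told there
- tray: fixed shallow dark steel tray on the bench, 212 (its x) x 112 (its y) mm outside, 204 x 104 mm inside; its floor is 6 mm above the bench and its rim 16 mm above the bench, walls 4 mm. Origin at the centre of its underside, on the bench. A case goes in lengthwise along the tray's x, either way round
Mind the look-alikes: they are no part of the job. Leave any green look-alike of the case_c alone.

How it is judged:
By the outcome, as a careful person would: the job done as asked, in the order asked, and still so for the second after the job is handed in, with the robot touching nothing.
It also fails if it takes over 64 s, if anything falls off the work surface, if the arm or the gripper's body presses on something with over 40 N, if the wrist force passes 120 N, or if a joint passes its speed limit or range.

### The arm

A 6-joint arm with a two-finger parallel gripper is mounted at the origin on the work surface. World frame = base frame: x ahead of the robot, y to its left, z up, the work surface at z = 0. Lengths are in mm, angles in rad, forces in N, time in s.
With the tool pointing down it reaches from about 275 to 750 mm from the base axis. Payload 10.2 kg.
Tool frame: the origin (TCP) lies between the finger pads; the fingertips stand 11 mm ahead of it and the grasp point (between the pads) lies 8 mm behind it; z points along the fingers, y is the line along which they close (so a half turn about z gives the same grasp; the last joint's range is limited). The gripper opens to 85 mm and grips with 20 to 120 N. Pads are 22 mm wide; open, the fingers measure 114 mm over their backs; the gripper's body (76 mm by 85 mm) begins 54 mm behind the grasp point. The pads swing forward as they close: fully open they stand 13 mm farther back than shut.
Start: joints at [-1.383, 0.313, 1.498, -0, 1.331, -0.223], TCP at [209.643, -481.332, 242.294] pointing down, gripper open.
Joint ranges: [-2.94, 2.94], [-0.97, 2.17], [0.19, 2.56], [-1.23, 4.37], [0.02, 3.11], [-2.88, 2.88]. Speed limits (rad/s): [2.39, 2.39, 3.01, 3.14, 3.14, 3.14].

### API

Orientations are given as a unit quaternion [w, x, y, z].
In Python, from rig import sense, eyes, finish_job gives the robot as it stands.
- The arm moves only by the shell command python3 -m jog 'ROWS' [FORCE]. ROWS is JSON, a list of rows, each a list of 7 numbers: the shift along the tool's x, y, z in m, then the turn, a rotation vector about the tool's x, y, z in rad, then the finger opening in m, from 0 to 0.0854. In form: [[dx, dy, dz, rx, ry, rz, gripper], ...]. A call has 1 to 5 rows; each row shifts and turns the commanded pose from where the row before left it, along the tool's axes as they then stand; what a row does not reach is not made up. A row lasts 1/10 s, in which the tool goes at most 50 mm and 8.59 degrees, less where a joint would pass 70% of its speed; a pose out of reach is approached as far as the arm can. A call is refused whole if a number of a shift passes 0.05 or a number of a turn 0.15, either way. A call with a gripper value outside its range is refused whole. The fingers move at their own pace and stop on an object; FORCE is the grip in N (left out, the last holds). Time passes only in rows, so rows that do not move let the fingers close. It gives the time, the measured TCP pose, the force, the opening and the grip force at its end, in the units of the state.
- sense(): the state, without advancing time (a new reading comes with each control period).
- eyes.capture(name): name is "side" or "top" or "wrist"; returns the picture (420x560x3 uint8, red, green, blue); there is no depth.
- eyes.calibration(name): a dict with "fx", "fy", "cx", "cy" (pixels), "dist" ([k1, k2, p1, p2, k3] as OpenCV has them; the pictures are not rectified), "cam_to_world" (4x4, takes a point from camera to world coordinates); the wrist camera has in their place "mount" (4x4, takes a point from camera to tool coordinates, whose origin is the TCP and whose axes are the flange's). Camera axes: x right, y down, z forward; pixel columns grow to the right and rows downward; lengths in mm; the calibration is good to about 2 mm. A picture is of the moment at which its call begins: read the wrist's pose just before it. calibration takes no time and is no camera call.
- finish_job(): hands the job in; it is judged then, once.
The state is a dict: "time_s": time; "joints": joint angles; "dq": joint speeds; "tau": joint torques, N m; "eef_pos": TCP position; "ee_rot": TCP orientation; "force": force on the tool from outside, world axes, zero at the start; "wrist_torque": the same for the moment, N m; "grip_width": opening from 0.0 (shut) to 1.0 (fully open); "grip_force": force on a finger pad.
Only numpy, scipy, OpenCV 4.12 (cv2) and the standard library are available. Lean on these libraries where they do the work, as an engineer would, in place of code of your own. Each camera call takes 0.05 s, during which the arm holds its last target. There are 200 camera calls.

## Working session

There is one attempt and no reset: what is moved stays moved. The work goes in short steps, Python scripts to look and compute and a shell command to move; the robot and the scene stay as the last step left them, time stands still between calls to the robot, and variables do not carry over. Pictures are saved under pics/ and viewed, at most 12 in all, crops included, and the job is handed in when it is done.

```bash
mkdir -p pics; ls
python3 - <<'E'
from rig import sense, eyes
import cv2,numpy as np
a=eyes.capture("top");b=eyes.capture("side")
cv2.imwrite("pics/top.png",a[...,::-1]);cv2.imwrite("pics/side.png",b[...,::-1])
for n in("top","side","wrist"):
    print({k:np.round(v,3).tolist() for k,v in eyes.calibration(n).items()})
s=sense();print(s)
E
```

```text
pics
{'fx': 451.14, 'fy': 451.14, 'cx': 277.754, 'cy': 211.915, 'dist': [-0.087, 0.0, 0.0, 0.0, 0.0], 'cam_to_world': [[-0.017, -0.995, 0.094, 349.227], [-1.0, 0.016, -0.007, 13.802], [0.005, -0.094, -0.996, 1091.184], [0.0, 0.0, 0.0, 1.0]]}
{'fx': 430.042, 'fy': 430.042, 'cx': 273.903, 'cy': 216.464, 'dist': [-0.011, 0.0, 0.0, 0.0, 0.0], 'cam_to_world': [[-0.666, -0.365, 0.65, -203.446], [-0.746, 0.318, -0.585, 590.903], [0.006, -0.875, -0.484, 524.397], [0.0, 0.0, 0.0, 1.0]]}
{'fx': 302.283, 'fy': 302.283, 'cx': 278.948, 'cy': 208.936, 'dist': [-0.023, 0.0, 0.0, 0.0, 0.0], 'mount': [[0.001, -0.96, -0.281, 71.22], [1.0, 0.001, -0.001, 0.506], [0.001, -0.281, 0.96, -131.183], [0.0, 0.0, 0.0, 1.0]]}
{'time_s': 0.1, 'joints': array([-1.38341417e+00,  3.13421130e-01,  1.49837669e+00, -1.71653465e-05,
        1.33099109e+00, -2.23376233e-01]), 'dq': array([ 0.00083746, -0.00118193,  0.00039893,  0.00234308,  0.002219  ,
       -0.00060029]), 'tau': array([ 2.05400916e-03, -4.12899578e+01, -2.60141855e+01, -2.01747989e-04,
        3.02082328e-03, -3.35248309e-06]), 'eef_pos': array([ 209.58926907, -481.10866494,  241.77257136]), 'ee_rot': array([-5.98179313e-04,  9.78983130e-01,  2.03940365e-01,  2.42941490e-06]), 'force': array([ 0.46824334,  0.50973206, -1.12880955]), 'wrist_torque': array([ 0.04614037, -0.01176839, -0.04057278]), 'grip_force': 0.0, 'grip_width': 1.0001632115810015}
```

View pics/top.png

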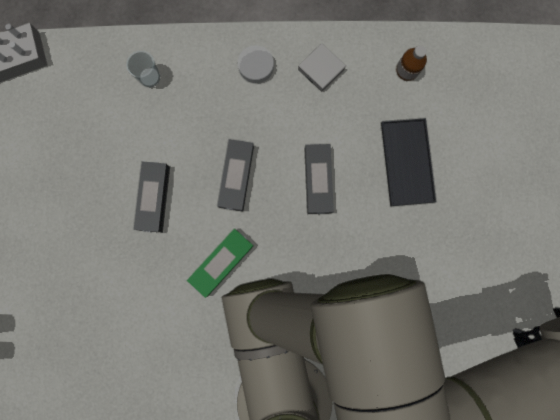

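View pics/side.png

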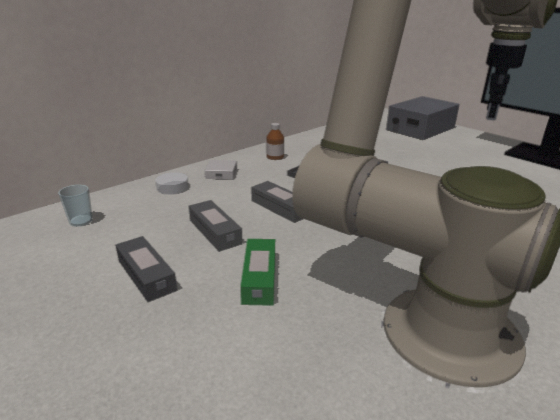

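The top view shows the three cases at about (152,196), (236,175) and (319,179), and the tray at (408,162). The green look-alike is at (220,262). The side view shows the same layout, with the tray hidden behind the arm.

```bash
cat > h.py <<'E'
import numpy as np,cv2
from rig import sense,eyes
from scipy.spatial.transform import Rotation as R
def cast(uv,name,z):
    c=eyes.calibration(name)
    K=np.array([[c['fx'],0,c['cx']],[0,c['fy'],c['cy']],[0,0,1]])
    if name=='wrist':
        s=sense();q=s['ee_rot'];T=np.eye(4);T[:3,:3]=R.from_quat(q,scalar_first=True).as_matrix();T[:3,3]=s['eef_pos'];T=T@c['mount']
    else: T=np.array(c['cam_to_world'])
    p=cv2.undistortPoints(np.asarray(uv,float).reshape(-1,1,2),K,np.array(c['dist']))[:,0]
    d=np.c_[p,np.ones(len(p))]@T[:3,:3].T
    return T[:3,3]+d*((z-T[2,3])/d[:,2])[:,None]
def rect(P):
    (c,s,a)=cv2.minAreaRect(P[:,:2].astype(np.float32))
    if s[0]<s[1]: s=s[::-1];a+=90
    return np.round(c,1),np.round(s,1),round((a+90)%180-90,2)   # angle of long side from world x, deg
E
python3 - <<'E'
from h import *
im=cv2.imread("pics/top.png");g=cv2.cvtColor(im,cv2.COLOR_BGR2GRAY)
print([g[y,x] for x,y in((145,170),(152,223),(165,200),(166,172),(236,150),(312,160),(331,200),(408,162),(385,140))])
roi=np.zeros_like(g);roi[110:245,125:210]=1;roi[110:222,210:450]=1
sat=im.max(2).astype(int)-im.min(2)
for nm,m,z in(("dark",g<100,42),("lid",(g<100)&(g>50),42),("tray",g<60,16),("label",(g>110)&(g<250),42)):
    m=(m&(roi>0)).astype(np.uint8)
    cs,_=cv2.findContours(m,cv2.RETR_LIST if nm=="label" else cv2.RETR_EXTERNAL,cv2.CHAIN_APPROX_NONE)
    for c in cs:
        A=cv2.contourArea(c)
        if 250<A<9000: print(nm,A,cv2.boundingRect(c),*rect(cast(c,"top",z)))
cv2.imwrite("pics/crop.png",cv2.resize(im[105:245,120:450],None,fx=2.4,fy=2.4,interpolation=cv2.INTER_CUBIC))
E
```

```text
[np.uint8(80), np.uint8(84), np.uint8(31), np.uint8(20), np.uint8(76), np.uint8(74), np.uint8(74), np.uint8(50), np.uint8(46)]
dark 2187.0 (134, 162, 40, 71) [488.6 297.7] [164.6  80.5] -6.07
dark 1932.0 (304, 144, 33, 71) [525.2 -93.8] [167.4  69.3] 1.08
dark 2036.5 (218, 139, 41, 73) [536.7  98.9] [166.5  73.7] -9.59
dark 3840.5 (381, 118, 56, 89) [ 564.3 -305.8] [207.4 113. ] 4.03
lid 1833.0 (134, 162, 40, 71) [488.6 297.7] [164.6  80.5] -6.07
lid 1932.0 (304, 144, 33, 71) [525.2 -93.8] [167.4  69.3] 1.08
lid 2036.5 (218, 139, 41, 73) [536.7  98.9] [166.5  73.7] -9.59
tray 3669.5 (381, 119, 55, 87) [ 569.4 -313.7] [209.1 112.4] 3.97
label 398.0 (140, 181, 19, 31) [490.9 309.3] [69.6 35.9] -5.85
label 405.5 (311, 163, 17, 30) [528.  -92.2] [69.8 35.8] 1.06
label 2482.0 (133, 160, 43, 74) [488.2 297.1] [171.2  88.1] -6.21
label 402.5 (225, 159, 20, 31) [540.2 106.8] [69.8 36.1] -10.22
label 2155.0 (303, 143, 35, 73) [525.3 -93.5] [172.6  74.7] 1.07
label 2268.5 (216, 138, 44, 75) [536.8  99.3] [171.9  79.4] -9.98
label 4157.5 (379, 117, 59, 91) [ 564.3 -305.5] [214.2 119.6] 4.13
```

View pics/crop.png

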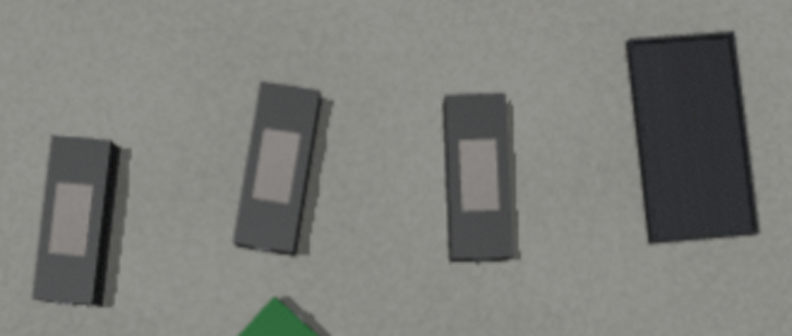

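```bash
cat >> h.py <<'E'
def togo(x,y,z,yaw):
    "shift (m, tool axes) and turn (rotvec, tool axes) from the measured pose to a tool-down pose"
    s=sense();M=R.from_quat(s['ee_rot'],scalar_first=True)
    G=R.from_euler('z',yaw,degrees=True)*R.from_rotvec([np.pi,0,0])
    print('t',round(s['time_s'],2),'pos',np.round(s['eef_pos'],1),'shift',np.round(M.inv().apply(np.array([x,y,z])-s['eef_pos'])/1000,4),
     'turn',np.round((M.inv()*G).as_rotvec(),4),'F',np.round(s['force'],2),'grip',round(s['grip_width'],3),round(s['grip_force'],1),'j6',round(s['joints'][5],2))
E
python3 -c "
from h import *
togo(466,-93.5,120,1)"
```

```text
t 0.1 pos [ 209.6 -481.1  241.8] shift [ 0.3898 -0.2528  0.1222] turn [-0.0012 -0.      0.3933] F [ 0.47  0.51 -1.13] grip 1.0 0.0 j6 -0.22
```

```bash
r='' 
python3 -m jog '[[0.0325,-0.021,0.01,0,0,0,0.0854],[0.0325,-0.021,0.01,0,0,0,0.0854],[0.0325,-0.021,0.01,0,0,0,0.0854],[0.0325,-0.021,0.01,0,0,0,0.0854],[0.0325,-0.021,0.01,0,0,0,0.0854]]' 20
python3 -m jog '[[0.0325,-0.021,0.01,0,0,0,0.0854],[0.0325,-0.021,0.01,0,0,0,0.0854],[0.0325,-0.021,0.01,0,0,0,0.0854],[0.0325,-0.021,0.01,0,0,0,0.0854],[0.0325,-0.021,0.01,0,0,0,0.0854]]'
python3 -m jog '[[0.0325,-0.021,0.01,0,0,0,0.0854],[0.0325,-0.021,0.01,0,0,0,0.0854],[0,0,0,0,0,0.131,0.0854],[0,0,0,0,0,0.131,0.0854],[0,0,0,0,0,0.131,0.0854]]'
python3 -m jog '[[0,0,0,0,0,0,0.0854],[0,0,0,0,0,0,0.0854]]'
python3 - <<'E'
from h import *
togo(466,-93.5,20,1)
s=sense();im=eyes.capture("wrist");cv2.imwrite("pics/w1.png",im[...,::-1])
E
```

```text
time_s: 0.6
eef_pos: [317.2, -318.7, 191.7]
ee_rot: [-0.0, 0.979, 0.204, -0.0]
force: [0.4, -1.0, 1.0]
grip_width: 1.004
grip_force: 0.0
time_s: 1.1
eef_pos: [424.3, -157.5, 141.8]
ee_rot: [-0.0, 0.979, 0.204, -0.0]
force: [0.7, -0.3, 0.8]
grip_width: 1.002
grip_force: 0.0
time_s: 1.6
eef_pos: [466.5, -94.1, 121.9]
ee_rot: [-0.0, 1.0, 0.007, -0.0]
force: [-0.6, -0.1, 1.1]
grip_width: 1.0
grip_force: 0.0
time_s: 1.8
eef_pos: [466.5, -94.5, 122.2]
ee_rot: [-0.0, 1.0, 0.011, -0.0]
force: [0.6, 0.4, -0.9]
grip_width: 0.999
grip_force: 0.0
t 1.8 pos [466.5 -94.5 122.2] shift [-0.0004 -0.001   0.1022] turn [-0.0002  0.0003  0.0037] F [ 0.64  0.4  -0.94] grip 0.999 0.0 j6 1.1
```

View pics/w1.png

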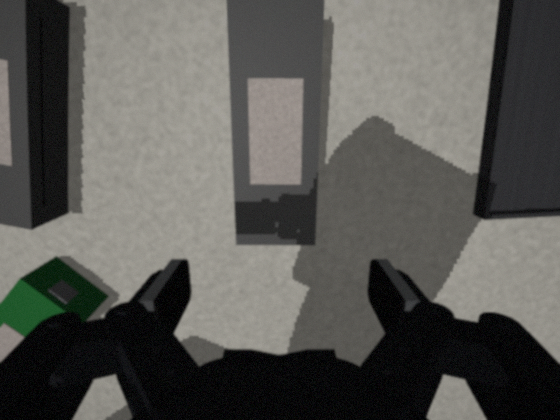

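The wrist view shows the case between the fingers' column range. Its near lid edge is at row 243, columns 236–316. The green look-alike is off to the left at (105,295).

```bash
python3 -c "
from h import *
print(cast([(236,243),(316,243),(229,20),(322,20),(275,130)],'wrist',42).round(1)); print(cast([(108,296)],'wrist',30).round(1))"
```

```text
[[ 448.5  -62.9   42. ]
 [ 449.8 -123.2   42. ]
 [ 597.5  -61.1   42. ]
 [ 598.7 -118.8   42. ]
 [ 531.6  -90.9   42. ]]
[[392.1  48.9  30. ]]
```

```bash
python3 -m jog '[[0.002,-0.001,0.034,0,0,0,0.0854],[0,0,0.034,0,0,0,0.0854],[0,0,0.034,0,0,0,0.0854],[0,0,0,0,0,0,0.0854],[0,0,0,0,0,0,0.055]]' 20
python3 -m jog '[[0,0,0,0,0,0,0.05],[0,0,0,0,0,0,0.05],[0,0,0,0,0,0,0.05],[0,0,0,0,0,0,0.05],[0,0,0,0,0,0,0.05]]' 20
python3 -m jog '[[0,0,0,0,0,0,0.05]]' 20
python3 -m jog '[[0,0,0,0,0,0,0.05]]' 20 | grep force
python3 -m jog '[[0,0,0,0,0,0,0.05]]' 20 | grep force
python3 -m jog '[[0,0,0,0,0,0,0.05]]' 20 | grep force
```

```text
time_s: 2.35
eef_pos: [468.8, -93.7, 20.9]
ee_rot: [-0.0, 1.0, 0.009, -0.0]
force: [-0.6, -0.5, 0.6]
grip_width: 0.855
grip_force: 0.0
time_s: 2.85
eef_pos: [469.4, -93.7, 22.1]
ee_rot: [0.001, 1.0, 0.009, 0.001]
force: [-0.9, 2.1, 7.9]
grip_width: 0.699
grip_force: 23.1
time_s: 2.95
eef_pos: [469.4, -93.7, 22.1]
ee_rot: [0.001, 1.0, 0.009, 0.001]
force: [-2.3, 2.0, 7.9]
grip_width: 0.698
grip_force: 23.1
force: [-1.0, 2.3, 8.0]
grip_force: 23.1
force: [-0.8, 2.3, 7.3]
grip_force: 23.1
force: [-1.0, 1.9, 9.0]
grip_force: 23.1
```

```bash
python3 -m jog '[[0.0004,0,-0.0028,0,-0.02,0,0.05],[0.0004,0,-0.0028,0,-0.02,0,0.05],[0.0004,0,-0.0028,0,-0.02,0,0.05],[0.0004,0,-0.0028,0,-0.02,0,0.05],[0.0004,0,-0.0028,0,-0.02,0,0.05]]' 20
python3 -m jog '[[0.0004,0,-0.0028,0,-0.02,0,0.05],[0,0,0,0,0,0,0.05],[0,0,0,0,0,0,0.05],[0,0,0,0,0,0,0.05]]' 20
python3 -m jog '[[0,0,0,0,0,0,0.05]]' | grep force
python3 -m jog '[[0,0,0,0,0,0,0.05]]' | grep force
python3 -m jog '[[0,0,0,0,0,0,0.05]]' | grep force
python3 -m jog '[[0,0,0,0,0,0,0.05]]' | grep force
python3 -m jog '[[0,0,0,0,0,0,0.05]]' | grep force
python3 - <<'E'
from h import *
f=[]
for i in range(6): f.append(np.r_[sense()['force'],sense()['wrist_torque']]);im=eyes.capture("side")
print(np.round(f,2),np.mean(f,0).round(2)); cv2.imwrite("pics/s1.png",im[...,::-1])
E
```

```text
time_s: 3.75
eef_pos: [471.7, -93.6, 35.4]
ee_rot: [0.001, 0.999, 0.009, -0.049]
force: [1.6, 0.4, -1.4]
grip_width: 0.703
grip_force: 22.8
time_s: 4.15
eef_pos: [472.2, -93.6, 37.3]
ee_rot: [0.001, 0.998, 0.009, -0.059]
force: [2.5, 0.6, -2.2]
grip_width: 0.695
grip_force: 22.4
force: [3.1, 0.7, -1.9]
grip_force: 22.1
force: [2.7, 1.6, -2.1]
grip_force: 22.0
force: [2.1, -0.3, -1.3]
grip_force: 22.0
force: [1.7, 0.7, -1.8]
grip_force: 22.0
force: [2.0, 0.7, -2.2]
grip_force: 22.0
[[ 1.98  0.65 -2.18  0.14 -0.74  0.06]
 [ 2.79  0.58 -1.08  0.13 -0.72  0.06]
 [ 1.84  0.91 -1.59  0.13 -0.75  0.08]
 [ 3.43  1.12 -0.37  0.08 -0.73  0.05]
 [ 2.51  0.55 -1.55  0.11 -0.72  0.07]
 [ 2.47  1.42 -0.97  0.09 -0.71  0.09]] [ 2.5   0.87 -1.29  0.11 -0.73  0.07]
```

View pics/s1.png

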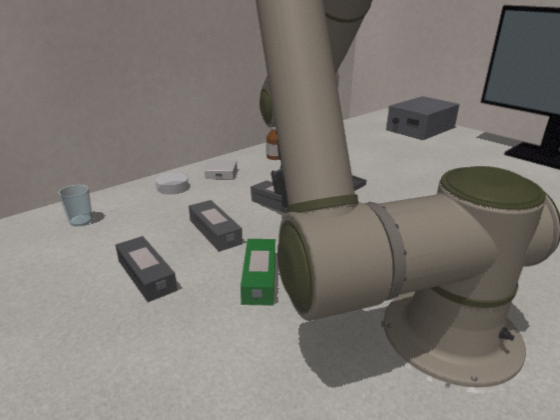

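The side view shows case C pinched with its near end slightly up and its far end still on the bench. The lift force is about 1.6 N, so C is most likely empty. I'll lower it, release it, and test the middle case next.

```bash
python3 -m jog '[[-0.0004,0,0.0028,0,0.02,0,0.05],[-0.0004,0,0.0028,0,0.02,0,0.05],[-0.0004,0,0.0028,0,0.02,0,0.05],[-0.0004,0,0.0028,0,0.02,0,0.05],[-0.0004,0,0.0028,0,0.02,0,0.05]]' 20 | head -4
python3 -m jog '[[-0.0004,0,0.0024,0,0.02,0,0.05],[0,0,0,0,0,0,0.05],[0,0,0,0,0,0,0.0854],[0,0,0,0,0,0,0.0854],[0,0,0,0,0,0,0.0854]]'
python3 -m jog '[[0,0,0,0,0,0,0.0854],[0,0,0,0,0,0,0.0854],[0,0,-0.033,0,0,0,0.0854],[0,0,-0.033,0,0,0,0.0854],[0,0,-0.033,0,0,0,0.0854]]'
python3 - <<'E'
from h import *
im=eyes.capture("wrist");print(cast([(0,0)],'wrist',42)[0].round());cv2.imwrite("pics/w2.png",im[...,::-1])
t=eyes.capture("top")
togo(477,116,120,-10)
togo(531.6,-90.9,120,1)
E
```

```text
time_s: 5.45
eef_pos: [468.6, -93.6, 23.1]
ee_rot: [0.0, 1.0, 0.009, -0.01]
force: [2.2, -0.3, -1.4]
time_s: 5.95
eef_pos: [467.9, -93.5, 20.6]
ee_rot: [-0.0, 1.0, 0.009, -0.0]
force: [-1.2, 0.4, -0.2]
grip_width: 1.003
grip_force: 0.0
time_s: 6.45
eef_pos: [467.9, -93.4, 120.9]
ee_rot: [-0.0, 1.0, 0.009, -0.0]
force: [0.4, 0.4, 1.0]
grip_width: 0.998
grip_force: 0.0
[614.  85.  42.]
t 6.55 pos [470.  -94.3 123.4] shift [ 0.0108 -0.2101  0.0028] turn [ 0.0026 -0.0068  0.1925] F [-0.    0.43 -0.66] grip 1.002 0.0 j6 1.11
t 6.55 pos [470.  -94.3 123.4] shift [ 0.0617 -0.0023  0.0038] turn [ 0.0032 -0.0065  0.0005] F [-0.    0.43 -0.66] grip 1.002 0.0 j6 1.11
```

View pics/w2.png

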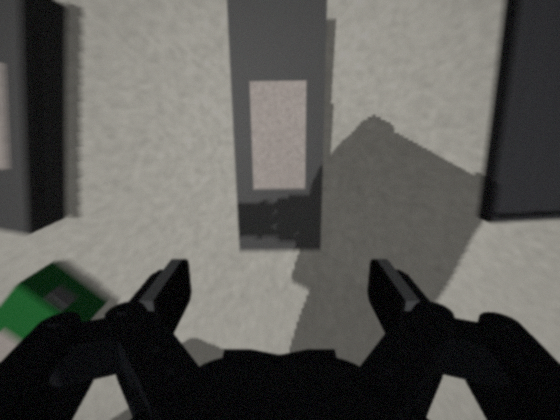

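The picture shows case C back flat where it stood, with its near edge at row 247 and columns 238–321. Next is the middle case.

```bash
python3 -m jog '[[0.003,-0.042,0,0,0,0,0.0854],[0.003,-0.042,0,0,0,0,0.0854],[0.003,-0.042,0,0,0,0,0.0854],[0.003,-0.042,0,0,0,0,0.0854],[0.003,-0.042,0,0,0,0,0.0854]]' 20 | head -2
python3 -m jog '[[0,0,0,0,0,0.096,0.0854],[0,0,0,0,0,0.096,0.0854],[0,0,0,0,0,0,0.0854],[0,0,0,0,0,0,0.0854]]'
python3 - <<'E'
from h import *
im=eyes.capture("wrist");cv2.imwrite("pics/w3.png",im[...,::-1])
g=cv2.cvtColor(im,cv2.COLOR_RGB2GRAY)[:250,180:380]
m=cv2.inRange(cv2.GaussianBlur(im,(5,5),0)[:250,180:380],(125,0,0),(255,255,255))
for c in cv2.findContours(m,cv2.RETR_LIST,cv2.CHAIN_APPROX_NONE)[0]:
    A=cv2.contourArea(c)
    if 3000<A<12000:
        c=c+[180,0];print(A,cv2.boundingRect(c),*rect(cast(c,'wrist',42)))
togo(481,116,20,-10)
E
```

```text
time_s: 7.05
eef_pos: [479.0, 118.4, 119.0]
time_s: 7.45
eef_pos: [479.2, 116.6, 119.2]
ee_rot: [0.0, 0.996, -0.086, -0.0]
force: [0.0, -0.2, 0.5]
grip_width: 1.005
grip_force: 0.0
5609.0 (247, 78, 57, 108) [541.6 108.1] [69.9 36.3] -9.99
6266.5 (325, 0, 55, 130) [574.   51.7] [77.  34.7] -6.44
t 7.5 pos [479.3 116.5 119.4] shift [0.0018 0.0002 0.0994] turn [0.0001 0.0007 0.0022] F [ 0.31 -0.1  -0.31] grip 0.997 0.0 j6 1.74
```

```bash
python3 -m jog '[[0.003,-0.0015,0.033,0,0,0,0.0854],[0,0,0.033,0,0,0,0.0854],[0,0,0.033,0,0,0,0.0854],[0,0,0,0,0,0,0.05],[0,0,0,0,0,0,0.05]]' 20 | head -4
python3 -m jog '[[0,0,0,0,0,0,0.05],[0,0,0,0,0,0,0.05],[0,0,0,0,0,0,0.05],[0,0,0,0,0,0,0.05]]' 20
python3 -m jog '[[0.0004,0,-0.0028,0,-0.02,0,0.05],[0.0004,0,-0.0028,0,-0.02,0,0.05],[0.0004,0,-0.0028,0,-0.02,0,0.05],[0.0004,0,-0.0028,0,-0.02,0,0.05],[0.0004,0,-0.0028,0,-0.02,0,0.05]]' 20 | head -4
python3 -m jog '[[0.0004,0,-0.0028,0,-0.02,0,0.05],[0,0,0,0,0,0,0.05],[0,0,0,0,0,0,0.05],[0,0,0,0,0,0,0.05]]' 20
python3 - <<'E'
from h import *
f=[]
for i in range(14): f.append(np.r_[sense()['force'],sense()['wrist_torque']]);im=eyes.capture("side")
print(np.std(f,0).round(2),np.mean(f,0).round(2)); cv2.imwrite("pics/s2.png",im[...,::-1])
E
```

```text
time_s: 8.0
eef_pos: [482.9, 117.5, 21.3]
ee_rot: [-0.0, 0.996, -0.087, -0.0]
force: [-6.1, 0.3, 4.2]
time_s: 8.4
eef_pos: [482.9, 117.7, 21.3]
ee_rot: [-0.0, 0.996, -0.087, 0.0]
force: [-0.8, 1.1, 3.2]
grip_width: 0.696
grip_force: 22.6
time_s: 8.9
eef_pos: [485.4, 117.2, 35.1]
ee_rot: [-0.004, 0.995, -0.087, -0.05]
force: [0.5, 0.3, -1.0]
time_s: 9.3
eef_pos: [486.0, 117.1, 37.5]
ee_rot: [-0.005, 0.994, -0.087, -0.059]
force: [0.4, 0.4, -0.7]
grip_width: 0.7
grip_force: 22.2
[0.41 0.35 0.41 0.03 0.03 0.03] [ 0.81 -0.12 -0.37 -0.07 -0.34  0.01]
```

B's lift force is about 0.4–1 N, so it's empty. I'll lower it and test the left case.

```bash
python3 -m jog '[[-0.0004,0,0.0028,0,0.02,0,0.05],[-0.0004,0,0.0028,0,0.02,0,0.05],[-0.0004,0,0.0028,0,0.02,0,0.05],[-0.0004,0,0.0028,0,0.02,0,0.05],[-0.0004,0,0.0028,0,0.02,0,0.05]]' 20 | head -4
python3 -m jog '[[-0.0004,0,0.0026,0,0.02,0,0.05],[0,0,0,0,0,0,0.05],[0,0,0,0,0,0,0.0854],[0,0,0,0,0,0,0.0854],[0,0,0,0,0,0,0.0854]]'
python3 -m jog '[[0,0,0,0,0,0,0.0854],[0,0,0,0,0,0,0.0854],[0,0,-0.033,0,0,0,0.0854],[0,0,-0.033,0,0,0,0.0854],[0,0,-0.033,0,0,0,0.0854]]'
python3 - <<'E'
from h import *
togo(431.5,316,120,-6)
E
```

```text
time_s: 10.5
eef_pos: [482.7, 117.7, 23.5]
ee_rot: [-0.001, 0.996, -0.087, -0.01]
force: [1.0, -0.6, -0.9]
time_s: 11.0
eef_pos: [482.3, 117.7, 20.9]
ee_rot: [-0.0, 0.996, -0.087, -0.0]
force: [-0.1, 0.4, 0.1]
grip_width: 1.002
grip_force: 0.0
time_s: 11.5
eef_pos: [482.1, 117.7, 121.2]
ee_rot: [0.0, 0.996, -0.087, -0.0]
force: [-0.3, 0.0, -0.2]
grip_width: 1.0
grip_force: 0.0
t 11.5 pos [482.1 117.7 121.2] shift [-0.0842 -0.1865  0.0012] turn [ 0.0001  0.0005 -0.0695] F [-0.29  0.04 -0.18] grip 1.0 0.0 j6 1.75
```

```bash
python3 -m jog '[[-0.0168,-0.0373,0,0,0,0,0.0854],[-0.0168,-0.0373,0,0,0,0,0.0854],[-0.0168,-0.0373,0,0,0,0,0.0854],[-0.0168,-0.0373,0,0,0,0,0.0854],[-0.0168,-0.0373,0,0,0,0,0.0854]]' 20 | head -2
python3 -m jog '[[0,0,0,0,0,-0.0695,0.0854],[0,0,0,0,0,0,0.0854],[0,0,0,0,0,0,0.0854]]' | head -3
python3 - <<'E'
from h import *
im=eyes.capture("wrist");cv2.imwrite("pics/w4.png",im[...,::-1])
m=cv2.inRange(cv2.GaussianBlur(im,(5,5),0)[:250,180:380],(125,0,0),(255,255,255))
for c in cv2.findContours(m,cv2.RETR_LIST,cv2.CHAIN_APPROX_NONE)[0]:
    A=cv2.contourArea(c)
    if 3000<A<12000:
        c=c+[180,0];print(A,cv2.boundingRect(c),*rect(cast(c,'wrist',42)))
togo(431.5,316,20,-6)
E
```

```text
time_s: 12.0
eef_pos: [431.3, 317.5, 120.1]
time_s: 12.3
eef_pos: [432.0, 315.6, 119.9]
ee_rot: [0.0, 0.999, -0.053, -0.0]
5332.0 (249, 83, 55, 105) [492.6 310.6] [68.5 35.6] -6.11
7079.0 (325, 0, 55, 161) [521.2 257.1] [96.9 34.8] -2.44
t 12.35 pos [432.2 315.4 120. ] shift [-0.0007 -0.0006  0.1   ] turn [ 0.0002  0.0002 -0.0024] F [-1.09 -0.08 -1.02] grip 0.995 0.0 j6 2.09
```

```bash
python3 -m jog '[[0.001,-0.0012,0.033,0,0,0,0.0854],[0,0,0.033,0,0,0,0.0854],[0,0,0.033,0,0,0,0.0854],[0,0,0,0,0,0,0.05],[0,0,0,0,0,0,0.05]]' 20 | head -4
python3 -m jog '[[0,0,0,0,0,0,0.05],[0,0,0,0,0,0,0.05],[0,0,0,0,0,0,0.05],[0,0,0,0,0,0,0.05]]' 20
python3 -m jog '[[0.0004,0,-0.0028,0,-0.02,0,0.05],[0.0004,0,-0.0028,0,-0.02,0,0.05],[0.0004,0,-0.0028,0,-0.02,0,0.05],[0.0004,0,-0.0028,0,-0.02,0,0.05],[0.0004,0,-0.0028,0,-0.02,0,0.05]]' 20 | head -4
python3 -m jog '[[0.0004,0,-0.0028,0,-0.02,0,0.05],[0,0,0,0,0,0,0.05],[0,0,0,0,0,0,0.05],[0,0,0,0,0,0,0.05]]' 20
python3 - <<'E'
from h import *
f=[]
for i in range(14): f.append(np.r_[sense()['force'],sense()['wrist_torque']]);im=eyes.capture("side")
print(np.std(f,0).round(2),np.mean(f,0).round(2)); cv2.imwrite("pics/s3.png",im[...,::-1])
E
```

```text
time_s: 12.85
eef_pos: [433.6, 316.7, 21.8]
ee_rot: [-0.0, 0.999, -0.053, 0.0]
force: [-6.5, -2.8, 6.0]
time_s: 13.25
eef_pos: [433.4, 317.2, 21.7]
ee_rot: [-0.0, 0.999, -0.052, 0.0]
force: [-1.2, -0.4, 3.0]
grip_width: 0.697
grip_force: 22.7
time_s: 13.75
eef_pos: [435.8, 316.8, 35.3]
ee_rot: [-0.003, 0.997, -0.052, -0.051]
force: [-1.4, 0.3, 0.5]
time_s: 14.15
eef_pos: [436.6, 316.7, 37.7]
ee_rot: [-0.003, 0.997, -0.052, -0.059]
force: [1.4, 0.2, 0.9]
grip_width: 0.701
grip_force: 22.4
[0.75 0.5  0.37 0.02 0.04 0.03] [ 1.28 -0.16  0.57 -0.05 -0.52  0.01]
```

View pics/s3.png

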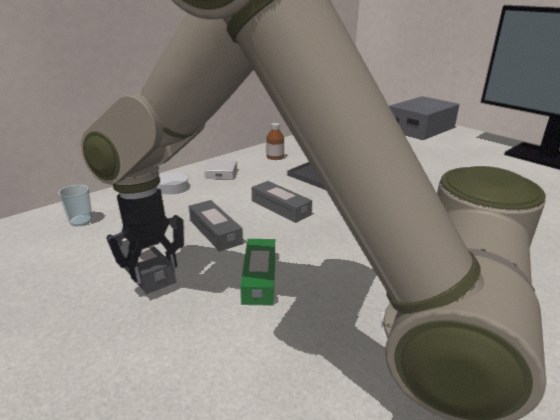

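The side view shows case A pinched with its near end just up and its far end pressing on the bench, so that end is carrying part of the load. I'll ease up without tilting and read the force again.

```bash
cat > rd.py <<'E'
from h import *
f=[]
for i in range(8): f.append(np.r_[sense()['force'],sense()['wrist_torque']]);eyes.capture("top")
s=sense();print(round(s['time_s'],2),s['eef_pos'].round(1),np.mean(f,0).round(2))
E
python3 -m jog '[[0,0,-0.001,0,0,0,0.05],[0,0,0,0,0,0,0.05]]' >/dev/null; python3 rd.py
python3 -m jog '[[0,0,-0.001,0,0,0,0.05],[0,0,0,0,0,0,0.05]]' >/dev/null; python3 rd.py
python3 -m jog '[[0,0,-0.001,0,0,0,0.05],[0,0,0,0,0,0,0.05]]' >/dev/null; python3 rd.py
```

```text
15.45 [436.2 316.7  38.6] [-0.39  0.22 -0.52 -0.01 -0.03  0.01]
16.05 [436.5 316.7  39.6] [-0.06 -0.06 -1.83  0.    0.    0.01]
16.65 [436.7 316.7  40.7] [ 0.    0.01 -1.53  0.    0.    0.01]
```

A levels off at about 1.5 N, which is the full weight of an empty case, so A is empty. From the moment balance, C looks like the full one. I'll set A down and test C again the same way.

```bash
python3 -m jog '[[0,0,0.0025,0,0,0,0.05],[-0.0004,0,0.0028,0,0.02,0,0.05],[-0.0004,0,0.0028,0,0.02,0,0.05],[-0.0004,0,0.0028,0,0.02,0,0.05],[-0.0004,0,0.0028,0,0.02,0,0.05]]' 20 | head -4
python3 -m jog '[[-0.0004,0,0.0028,0,0.02,0,0.05],[-0.0004,0,0.0028,0,0.02,0,0.05],[0,0,0,0,0,0,0.0854],[0,0,0,0,0,0,0.0854],[0,0,0,0,0,0,0.0854]]'
python3 -m jog '[[0,0,0,0,0,0,0.0854],[0,0,0,0,0,0,0.0854],[0,0,-0.033,0,0,0,0.0854],[0,0,-0.033,0,0,0,0.0854],[0,0,-0.033,0,0,0,0.0854]]'
python3 - <<'E'
from h import *
togo(469,-93,120,1)
E
```

```text
time_s: 17.15
eef_pos: [433.7, 317.0, 27.0]
ee_rot: [-0.001, 0.998, -0.052, -0.019]
force: [0.6, -0.7, -1.1]
time_s: 17.65
eef_pos: [432.9, 317.1, 21.6]
ee_rot: [-0.0, 0.999, -0.052, 0.0]
force: [-0.8, -1.1, 0.4]
grip_width: 0.996
grip_force: 0.0
time_s: 18.15
eef_pos: [432.7, 316.9, 121.7]
ee_rot: [0.0, 0.999, -0.052, -0.0]
force: [0.2, 0.6, -0.4]
grip_width: 1.001
grip_force: 0.0
t 18.15 pos [432.7 316.9 121.7] shift [0.079  0.4039 0.0018] turn [ 0.0002  0.0004 -0.1223] F [ 0.18  0.56 -0.43] grip 1.001 0.0 j6 2.09
```

```bash
python3 -m jog '[[0.008,0.0404,0,0,0,0,0.0854],[0.008,0.0404,0,0,0,0,0.0854],[0.008,0.0404,0,0,0,0,0.0854],[0.008,0.0404,0,0,0,0,0.0854],[0.008,0.0404,0,0,0,0,0.0854]]' 20 | head -2
python3 -m jog '[[0.008,0.0404,0,0,0,0,0.0854],[0.008,0.0404,0,0,0,0,0.0854],[0.008,0.0404,0,0,0,0,0.0854],[0.008,0.0404,0,0,0,0,0.0854],[0.008,0.0404,0,0,0,0,0.0854]]' 20 | head -2
python3 -m jog '[[0,0,0,0,0,-0.122,0.0854],[0,0,0,0,0,0,0.0854],[0,0,0,0,0,0,0.0854]]' | head -3
python3 - <<'E'
from h import *
im=eyes.capture("wrist");cv2.imwrite("pics/w5.png",im[...,::-1])
m=cv2.inRange(cv2.GaussianBlur(im,(5,5),0)[:250,180:380],(125,0,0),(255,255,255))
for c in cv2.findContours(m,cv2.RETR_LIST,cv2.CHAIN_APPROX_NONE)[0]:
    A=cv2.contourArea(c)
    if 3000<A<12000:
        c=c+[180,0];print(A,cv2.boundingRect(c),*rect(cast(c,'wrist',42)))
togo(469,-93,20,1)
E
```

```text
time_s: 18.65
eef_pos: [451.4, 110.4, 120.8]
time_s: 19.15
eef_pos: [470.1, -94.9, 120.7]
time_s: 19.45
eef_pos: [470.0, -92.7, 120.5]
ee_rot: [-0.0, 1.0, 0.007, -0.0]
5358.5 (251, 85, 55, 106) [529.1 -91.7] [69.7 35.6] 2.06
t 19.5 pos [470.1 -92.4 120.6] shift [-0.0011  0.0005  0.1006] turn [-0.0001  0.0001 -0.0018] F [0.54 1.52 0.54] grip 1.002 0.0 j6 1.12
```

```bash
python3 -m jog '[[-0.001,0.0005,0.033,0,0,0,0.0854],[0,0,0.033,0,0,0,0.0854],[0,0,0.034,0,0,0,0.0854],[0,0,0,0,0,0,0.05],[0,0,0,0,0,0,0.05]]' 20 | head -4
python3 -m jog '[[0,0,0,0,0,0,0.05],[0,0,0,0,0,0,0.05],[0,0,0,0,0,0,0.05]]' 20
python3 -m jog '[[0.0004,0,-0.0028,0,-0.02,0,0.05],[0.0004,0,-0.0028,0,-0.02,0,0.05],[0.0004,0,-0.0028,0,-0.02,0,0.05],[0.0004,0,-0.0028,0,-0.02,0,0.05],[0,0,0,0,0,0,0.05]]' 20
python3 rd.py
python3 -m jog '[[0,0,-0.001,0,0,0,0.05],[0,0,0,0,0,0,0.05]]' >/dev/null; python3 rd.py
python3 -m jog '[[0,0,-0.001,0,0,0,0.05],[0,0,0,0,0,0,0.05]]' >/dev/null; python3 rd.py
```

```text
time_s: 20.0
eef_pos: [469.4, -93.2, 21.3]
ee_rot: [-0.0, 1.0, 0.009, -0.0]
force: [-8.1, 4.6, 5.9]
time_s: 20.3
eef_pos: [469.5, -93.6, 21.4]
ee_rot: [0.0, 1.0, 0.009, 0.001]
force: [0.8, 1.0, -3.4]
grip_width: 0.699
grip_force: 22.9
time_s: 20.8
eef_pos: [471.6, -93.7, 32.4]
ee_rot: [0.001, 0.999, 0.009, -0.039]
force: [0.6, -0.4, -2.3]
grip_width: 0.699
grip_force: 22.8
21.2 [471.4 -93.7  31.9] [ 1.45 -0.05 -2.89  0.05 -0.36  0.01]
21.8 [471.  -93.5  32.7] [ 0.36 -0.16 -3.43 -0.11 -0.09 -0.06]
22.4 [471.2 -93.5  33.7] [-0.35 -0.03 -4.64 -0.02  0.16 -0.03]
```

C takes 4.6 N and rising, so it is the full case. I'll lower it, shift to its centre and re-grip firmly.

```bash
python3 -m jog '[[0,0,0.002,0,0,0,0.05],[-0.0004,0,0.0028,0,0.02,0,0.05],[-0.0004,0,0.0028,0,0.02,0,0.05],[-0.0004,0,0.0028,0,0.02,0,0.05],[-0.0004,0,0.0028,0,0.02,0,0.05]]' 20 | head -4
python3 -m jog '[[0,0,0,0,0,0,0.05],[0,0,0,0,0,0,0.0854],[0,0,0,0,0,0,0.0854],[0,0,0,0,0,0,0.0854],[0,0,0,0,0,0,0.0854]]'
python3 -m jog '[[0,0,0,0,0,0,0.0854],[0.03,0,0,0,0,0,0.0854],[0.03,0,0,0,0,0,0.0854],[0,0,0,0,0,0,0.0854]]'
python3 - <<'E'
from h import *
togo(528,-92,20,1)
E
```

```text
time_s: 22.9
eef_pos: [469.5, -93.8, 21.1]
ee_rot: [0.0, 1.0, 0.009, 0.001]
force: [-7.7, 9.0, 36.6]
time_s: 23.4
eef_pos: [469.0, -93.6, 20.6]
ee_rot: [0.0, 1.0, 0.009, 0.0]
force: [-0.0, -0.8, -0.2]
grip_width: 0.998
grip_force: 0.0
time_s: 23.8
eef_pos: [531.6, -92.8, 20.9]
ee_rot: [0.001, 1.0, 0.009, 0.001]
force: [-0.7, -0.1, -0.1]
grip_width: 0.998
grip_force: 0.0
t 23.8 pos [531.6 -92.8  20.9] shift [-0.0036 -0.0009  0.0009] turn [ 0.0011 -0.0029  0.0006] F [-0.7  -0.14 -0.13] grip 0.998 0.0 j6 1.16
```

```bash
python3 -m jog '[[-0.001,-0.0005,0,0,0,0,0.05],[0,0,0,0,0,0,0.05],[0,0,0,0,0,0,0.05],[0,0,0,0,0,0,0.05],[0,0,0,0,0,0,0.05]]' 60 
python3 -m jog '[[0,0,0,0,0,0,0.05],[0,0,0,0,0,0,0.05],[0,0,-0.005,0,0,0,0.05],[0,0,-0.015,0,0,0,0.05],[0,0,-0.015,0,0,0,0.05]]' 60
python3 -m jog '[[0,0,-0.015,0,0,0,0.05],[0,0,-0.01,0,0,0,0.05],[0,0,0,0,0,0,0.05]]' 60
python3 - <<'E'
from h import *
im=eyes.capture("wrist");cv2.imwrite("pics/w6.png",im[...,::-1])
togo(569.4,-313.7,80,4)
E
```

```text
time_s: 24.3
eef_pos: [527.1, -92.0, 20.7]
ee_rot: [-0.0, 1.0, 0.009, -0.001]
force: [-6.4, -0.0, 5.8]
grip_width: 0.686
grip_force: 66.9
time_s: 24.8
eef_pos: [527.4, -91.8, 55.5]
ee_rot: [-0.0, 1.0, 0.009, -0.001]
force: [-0.4, -0.0, -6.0]
grip_width: 0.689
grip_force: 66.0
time_s: 25.1
eef_pos: [528.4, -92.2, 81.6]
ee_rot: [0.0, 1.0, 0.009, 0.001]
force: [0.2, -0.4, -5.5]
grip_width: 0.694
grip_force: 66.3
t 25.15 pos [527.9 -92.   80.6] shift [0.0377 0.2224 0.0006] turn [ 0.     -0.0004 -0.0526] F [ 0.83  0.47 -5.14] grip 0.691 66.3 j6 1.16
```

View pics/w6.png

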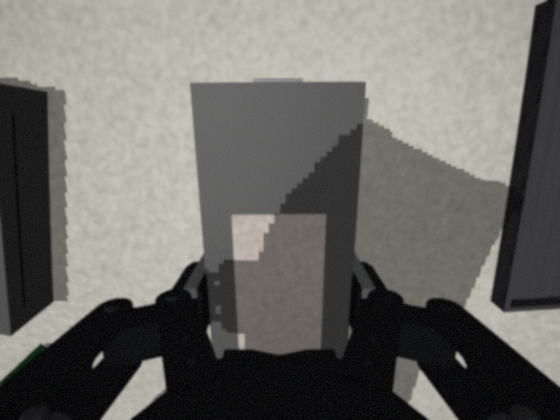

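The view shows the case held level between the fingers, with its far lid edge at row 82, columns 191–366. Now I'll carry it to the tray.

```bash
python3 -c "
from h import *
print(cast([(191,82),(366,82)],'wrist',101.8).round(1))"
python3 -m jog '[[0.003,0.018,0,0,0,-0.005,0.05],[0.005,0.03,0,0,0,-0.006,0.05],[0.006,0.035,0,0,0,-0.006,0.05],[0.006,0.035,0,0,0,-0.006,0.05],[0.006,0.035,0,0,0,-0.006,0.05]]' 60 | head -4
python3 -m jog '[[0.006,0.035,0,0,0,-0.006,0.05],[0.004,0.02,0,0,0,-0.006,0.05],[0.002,0.012,0,0,0,-0.006,0.05],[0,0,0,0,0,-0.005,0.05],[0,0,0,0,0,0,0.05]]' 60
python3 - <<'E'
from h import *
togo(569.4,-313.7,80,4)
im=eyes.capture("top");cv2.imwrite("pics/t2.png",cv2.resize(im[90:240,300:500,::-1],None,fx=3,fy=3))
E
```

```text
[[ 611.5  -61.1  101.8]
 [ 612.5 -120.5  101.8]]
time_s: 25.65
eef_pos: [558.1, -245.3, 79.3]
ee_rot: [-0.001, 1.0, 0.023, -0.001]
force: [0.2, 0.1, -5.3]
time_s: 26.15
eef_pos: [573.4, -309.8, 79.4]
ee_rot: [-0.001, 0.999, 0.035, -0.001]
force: [-0.6, 0.3, -5.0]
grip_width: 0.693
grip_force: 66.2
t 26.15 pos [ 573.4 -309.8   79.4] shift [-0.0042  0.0037 -0.0006] turn [-0.0017  0.0015 -0.0005] F [-0.65  0.31 -4.97] grip 0.693 66.2 j6 0.83
```

View pics/t2.png

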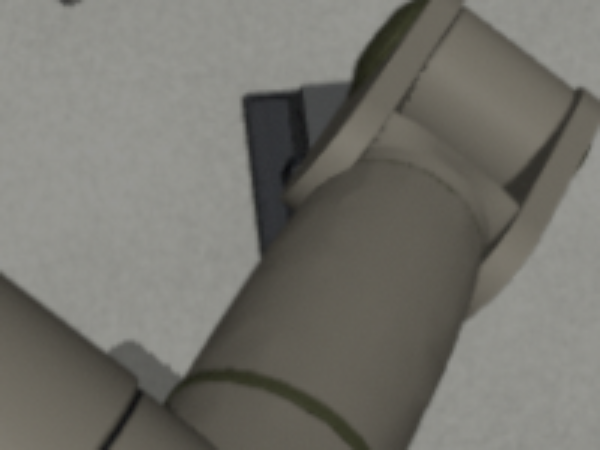

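The top view shows the case above the tray, mostly hidden under the arm. The tray's left wall is at about (250,100)–(265,255) in the crop, and the case sits inside it. I'll correct slightly and descend.

```bash
python3 -m jog '[[-0.005,0.003,0,0,0,0,0.05],[0,0,0.015,0,0,0,0.05],[0,0,0.015,0,0,0,0.05],[0,0,0.01,0,0,0,0.05],[0,0,0,0,0,0,0.05]]' 60
python3 -m jog '[[0,0,0.003,0,0,0,0.05],[0,0,0.002,0,0,0,0.05],[0,0,0.002,0,0,0,0.05],[0,0,0,0,0,0,0.05]]' 60
python3 - <<'E'
from h import *
togo(568.5,-313,26.7,4)
im=eyes.capture("wrist");cv2.imwrite("pics/w7.png",im[...,::-1])
E
```

```text
time_s: 26.7
eef_pos: [568.1, -313.0, 38.0]
ee_rot: [-0.001, 0.999, 0.035, -0.002]
force: [-1.2, 0.2, -5.9]
grip_width: 0.693
grip_force: 66.2
time_s: 27.1
eef_pos: [569.1, -313.9, 33.6]
ee_rot: [-0.0, 0.999, 0.035, -0.0]
force: [0.5, -0.2, -5.7]
grip_width: 0.694
grip_force: 66.2
t 27.1 pos [ 569.1 -313.9   33.6] shift [-0.0005 -0.0009  0.0069] turn [-0.      0.     -0.0006] F [ 0.49 -0.19 -5.66] grip 0.694 66.2 j6 0.82
```

View pics/w7.png

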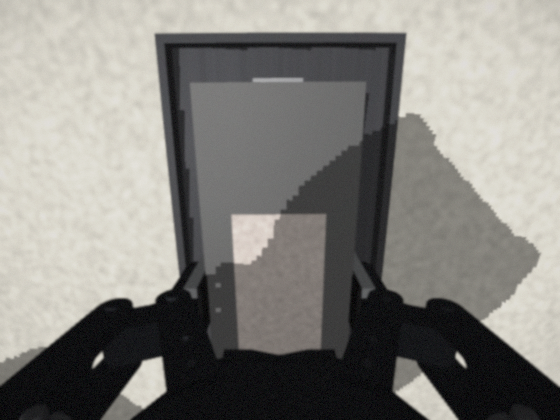

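The wrist view shows the case centred between the tray's walls. The tray's far rim is at rows 34–46 and the case's far end is at row 82.

```bash
python3 -c "
from h import *
print(cast([(166,40),(397,40)],'wrist',16).round(1),cast([(191,82),(366,82)],'wrist',54.9).round(1))"
python3 -m jog '[[0,0,0.002,0,0,0,0.05],[0,0,0.002,0,0,0,0.05],[0,0,0.001,0,0,0,0.05],[0,0,0,0,0,0,0.05]]' 60
python3 -m jog '[[0,0,0.001,0,0,0,0.05],[0,0,0,0,0,0,0.05]]' 60
python3 -m jog '[[0,0,0.001,0,0,0,0.05],[0,0,0,0,0,0,0.05]]' 60
```

```text
[[ 671.5 -256.7   16. ]
 [ 678.7 -359.3   16. ]] [[ 650.9 -278.7   54.9]
 [ 655.1 -337.9   54.9]]
time_s: 27.55
eef_pos: [569.0, -313.8, 28.4]
ee_rot: [-0.0, 0.999, 0.035, -0.0]
force: [-0.6, -0.2, -5.2]
grip_width: 0.687
grip_force: 66.2
time_s: 27.75
eef_pos: [569.0, -313.9, 27.6]
ee_rot: [-0.0, 0.999, 0.035, -0.0]
force: [0.1, -0.1, -5.2]
grip_width: 0.693
grip_force: 66.2
time_s: 27.95
eef_pos: [569.2, -313.9, 26.8]
ee_rot: [0.0, 0.999, 0.035, 0.0]
force: [-0.3, -0.1, -4.2]
grip_width: 0.698
grip_force: 66.5
```

```bash
python3 -m jog '[[0,0,0.0006,0,0,0,0.05],[0,0,0,0,0,0,0.05]]' 60
python3 -m jog '[[0,0,0.0005,0,0,0,0.05],[0,0,0,0,0,0,0.05],[0,0,0,0,0,0,0.05]]' 20
```

```text
time_s: 28.15
eef_pos: [569.2, -313.9, 26.8]
ee_rot: [0.0, 0.999, 0.035, 0.0]
force: [-2.5, 1.4, 3.6]
grip_width: 0.689
grip_force: 67.2
time_s: 28.45
eef_pos: [569.2, -313.9, 26.7]
ee_rot: [0.0, 0.999, 0.035, 0.0]
force: [-4.1, 2.1, 8.2]
grip_width: 0.689
grip_force: 67.9
```

The case is seated. I'll open only partway so the fingers stay clear of the tray walls, then retreat.

```bash
python3 -m jog '[[0,0,0,0,0,0,0.072],[0,0,0,0,0,0,0.072],[0,0,0,0,0,0,0.072],[0,0,0,0,0,0,0.072]]' 20
python3 -m jog '[[0,0,-0.01,0,0,0,0.072],[0,0,-0.02,0,0,0,0.072],[0,0,-0.04,0,0,0,0.072],[0,0,-0.05,0,0,0,0.072],[0,0,-0.05,0,0,0,0.072]]'
python3 -m jog '[[-0.045,0,-0.02,0,0,0,0.072],[-0.045,0,-0.02,0,0,0,0.072],[-0.045,0,-0.02,0,0,0,0.072],[-0.045,0,-0.02,0,0,0,0.072],[0,0,0,0,0,0,0.072]]'
python3 - <<'E'
from h import *
w=eyes.capture("wrist");t=eyes.capture("top")
cv2.imwrite("pics/end.png",np.hstack([cv2.resize(w,(400,300)),cv2.resize(t,(400,300))])[...,::-1])
togo(569,-314,100,4)
E
```

```text
time_s: 28.85
eef_pos: [569.2, -314.0, 25.5]
ee_rot: [0.0, 0.999, 0.035, 0.0]
force: [0.5, 0.3, -0.2]
grip_width: 0.842
grip_force: 0.0
time_s: 29.35
eef_pos: [568.8, -313.7, 198.1]
ee_rot: [0.0, 0.999, 0.035, 0.0]
force: [1.5, -0.3, -0.7]
grip_width: 0.843
grip_force: 0.0
time_s: 29.85
eef_pos: [386.7, -327.2, 279.5]
ee_rot: [0.003, 0.999, 0.033, 0.001]
force: [0.3, -0.9, -0.8]
grip_width: 0.841
grip_force: 0.0
t 29.95 pos [ 389.3 -326.6  276.7] shift [ 0.1799 -0.0006  0.1769] turn [ 0.0017 -0.0014 -0.0018] F [0.55 0.75 0.01] grip 0.848 0.0 j6 0.57
```

View pics/end.png

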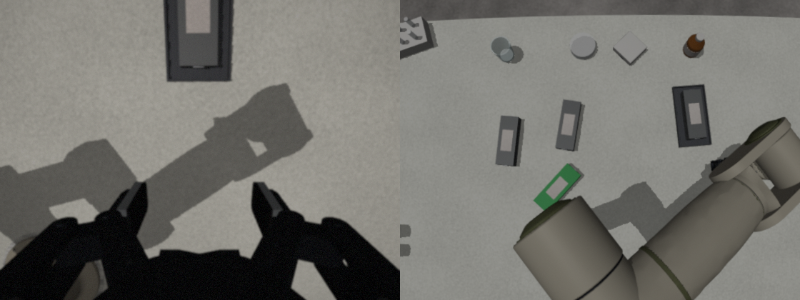

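The full case lies flat and centred in the tray, at about (692,115) in the right half. The two empty cases and the green look-alike are where they were.

```bash
python3 -c "
from rig import finish_job
print(finish_job())"
```

```text
the job is handed in; nothing more can be done
None
```

The full case (the rightmost of the three, next to the tray) was found by lifting one end, carried level and set down flat inside the tray's rim; the other two felt empty and were left standing where they were, and the job is handed in at about 30 s.

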